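# Hold back the sprung belt tensioner past its catch

## Task

A new belt has to go on this belt-drive unit: slide the loose unit along the bench until the edge that faces the steel bench stop lies flat against it. Then, with the fingertips on the black idler roller, push the sprung tensioner arm back toward the stop until the catch has clicked in behind its tooth, and keep pushing a little farther so that your push and not the catch carries the spring; finish while still holding the roller there, with the unit tight against the stop. Do not lift the unit, and leave the tape roll, drill block and marker where they lie.

Things in the scene. Friction and masses are not known exactly. Their poses are not given: they have to be found in the camera images.
- drive_unit: loose belt-drive unit, about 0.9 kg: flat teal base, 130 (its x) x 210 (its y) x 22 mm, that slides on the bench (4 to 8 N moves it). Origin: centre of its underside, z up. Its +x edge is the front that must meet the stop. On it: tensioner arm, catch and, at its (22, 62) mm, a fixed dark V-pulley 82 mm across, up to 61 mm above the bench. Balance point within 12 mm of the middle
- push_edge (a point): middle of the unit's rear (-x) edge, 11 mm above its underside: the flat 22 mm high side to push on. The side runs 105 mm to either side along the unit's y
- front_edge (a point): middle of the unit's front (+x) edge, 11 mm above its underside
- bench_stop: dark steel angle bolted to the bench, 200 mm long, 40 mm high: the fixed stop. Origin on the bench at the middle of its upright face, which looks along its -x toward the unit; y runs along the face; its foot lies behind. The unit is home when point front_edge lies on this face's plane and the unit's x axis points along the stop's x axis
- tensioner_arm (a joint): turn of the sprung arm, rad: 0 = out at rest (start), grows as the roller is pushed toward the unit's +x; 0.48 = carried by the catch after its click; 0.66 = hard end stop. At the roller it takes about 5.5 N to start, 9 N over the tooth (0.1 to 0.45 rad), 8.5 to 10 N beyond it; let go, it springs back to the catch or, before the click, to rest
- pivot_axis (a point): point on the arm's upright pivot axis, at the unit's (-8, -72) mm, 47 mm above the bench; the pivot with its coil spring is up to 56 mm high. The arm swings level with the bench
- idler_centre (a point): centre of the black idler roller at the arm's free end, 47 mm above the bench, 78 mm from the pivot. Roller 33 mm across, turns freely about its upright axis, spans 36 to 58 mm above the bench (bolt head to 65); the arm's bar lies under it at 26 to 33.5 mm. At rest its rear lies about 8 mm inside the unit's rear edge; pushed back it moves about 45 mm, ending 2 to 5 mm clear of the pulley
- idler: the idler roller itself (origin on its axis at the level of the unit's underside)
- catch (a joint): slide of the sprung catch plunger (steel nose, red knob, in an aluminium block at the unit's (40, -72) mm, up to 45 mm high), m: 0 = fully forward, at the start and again once clicked in behind the tooth; up to about 0.0065 while it rides over the tooth
- tape_roll: black roll of tape lying flat, 82 mm across, 19 mm high; origin at the centre of its underside; leave alone
- marker: black marker pen with a red cap, 16 x 128 x 16 mm, long along its y; origin at the centre of its underside; leave alone
- drill_block: small wooden block with three upright drills, 45 x 90 x 82 mm high, beyond the unit; origin at the centre of its underside; leave alone

How it is judged (in metres and radians):
On the way, in this order (a step that is already met when the one before it is completed fails the run):
1. the unit lies flat against the stop while the tensioner arm is still short of its catch (x of front_edge in the frame of bench_stop above -0.004 m and angle between the x axis of drive_unit and the x axis of bench_stop, either way round below 0.04 rad and value of joint tensioner_arm below 0.4 rad), for 0.2 s.
2. the arm is past the catch, the catch has clicked in, and the fingers carry the spring (value of joint tensioner_arm above 0.505 rad and value of joint catch below 0.0015 m and contact force between the fingers and idler above 3 N), for 0.5 s.
At the end, for the whole second after the job is handed in: The arm stands at more than 0.505 rad, clear of the catch, which is fully forward (under 1.5 mm); the fingers press on the roller with more than 3 N; the unit's front edge is within 4 mm of the stop's face and within 0.04 rad of parallel, flat on the bench (all of step 2 and x of front_edge in the frame of bench_stop above -0.004 m and angle between the x axis of drive_unit and the x axis of bench_stop, either way round below 0.04 rad and angle between drive_unit's own z axis and vertical below 0.05 rad and height (world z) of drive_unit below 0.005 m); the arm keeps its last pose, push and grip.
It fails at once if the unit is lifted or tipped up (height (world z) of drive_unit above 0.015 m or angle between drive_unit's own z axis and vertical above 0.15 rad).
It fails at once if the tape roll, drill block or marker is moved by more than 20 mm (distance of any of tape_roll, drill_block, marker from where it was at the start of the episode above 0.02 m).
It also fails if it takes over 48 s, if anything falls off the work surface, if the arm or the gripper's body presses on something with over 40 N, if the wrist force passes 120 N, or if a joint passes its speed limit or range.

## Robot

A 6-joint arm with a two-finger parallel gripper is mounted at the origin on a cart in front of the work surface, level with it; the furniture and walls round the work are solid. World frame = base frame: x ahead of the robot, y to its left, z up, the work surface at z = 0. Lengths are in m, angles in degrees, forces in N, time in s.
With the tool pointing down it reaches from about 0.375 to 0.75 m from the base axis. Payload 9 kg.
Tool frame: the origin (TCP) lies midway between the tips of the shut fingers; the grasp point (between the pads) lies 19 mm behind it; z points along the fingers, y is the line along which they close (so a half turn about z gives the same grasp; the last joint's range is limited). The gripper opens to 85 mm and grips with 20 to 120 N. Pads are 22 mm wide; open, the fingers measure 114 mm over their backs; the gripper's body (76 mm by 85 mm) begins 54 mm behind the grasp point. The pads swing forward as they close: fully open they stand 13 mm farther back than shut.
Start: joints at [62.871, 5.964, 5.575, 89.605, 0, 77.527], TCP at [0.152, 0.581, 0.231] pointing down, gripper open.
Joint ranges: [-171.21, 171.21], [-48.23, 106.86], [-62.78, 66.21], [-105.2, 120.99], [-86.42, 89.51], [-180, 180]. Speed limits (degrees/s): [127.2, 127.2, 147.25, 180, 180, 180].

## Interface

Orientations are given as [roll, pitch, yaw] about the fixed x, y, z axes, in that order (R = Rz(yaw) Ry(pitch) Rx(roll)).
In Python, from plant import ctrl, optics, status gives the robot as it stands (ctrl), with the cameras (optics) and the readings (status).
- The arm moves only by the shell command python3 drive.py 'ROWS' [FORCE]. ROWS is a JSON list of rows, 1 to 20 of them, each an object with the fields jaw (the finger opening in m), tx, ty, tz (the shift in a scale on which 1.0 is 0.5 m), wx, wy, wz (a rotation vector in fractions of the full range, 1 being 180 degrees); a field left out counts as zero (the opening has to be given); each row shifts and turns the commanded pose from where the row before left it, along the tool's axes as they then stand; what a row does not reach is not made up. A row lasts 1/8 s, in which the tool goes at most 0.0625 m and 10.7 degrees, less where a joint would pass 70% of its speed; a pose out of reach is approached as far as the arm can. The fingers move at their own pace and stop on an object; FORCE is the grip in N (left out, the last holds). Time passes only in rows, so rows that do not move let the fingers close. It prints the time, the measured TCP pose, the force, the opening and the grip force at its end. No shift or turn number may pass 1 either way. Input that does not fit is refused with a message, and nothing moves.
- status.state(): the state, without advancing time (a new reading comes with each control period).
- optics.snapshot(name): name is "scene" or "side" or "wrist"; returns a dict with "color" (384x512x3 uint8, red, green, blue), "K" (3x3 intrinsics, pixels), "view" (4x4, takes a point from world to camera coordinates). Camera axes: x right, y up, looking along -z (the intrinsics and any distortion apply to the point x, -y, -z); pixel columns grow to the right and rows downward; lengths in m; the calibration is good to about 2 mm. A picture is of the moment at which its call begins. There is no depth.
- ctrl.close_job(): hands the job in; it is judged then, once.
The state is a dict: "time_s": time; "qpos": joint angles; "joint_velocities": joint speeds; "effort": joint torques, N m; "tool_pos": TCP position; "tcp_rot": TCP orientation; "ft_force": force on the tool from outside, world axes, zero at the start; "moment": the same for the moment, N m; "width": finger opening in m; "gripper_force": force on a finger pad.
Only numpy, scipy, OpenCV 4.12 (cv2) and the standard library are available. Lean on these libraries where they do the work, as an engineer would, in place of code of your own. Each camera call takes 0.05 s, during which the arm holds its last target. There are 200 camera calls.

## Working session

There is one attempt and no reset: what is moved stays moved. The work goes in short steps, Python scripts to look and compute and a shell command to move; the robot and the scene stay as the last step left them, time stands still between calls to the robot, and variables do not carry over. Pictures are saved under pics/ and viewed, at most 10 in all, crops included, and the job is handed in when it is done.

```bash
ls; mkdir -p pics; python3 - <<'E'
from plant import ctrl, optics, status
import cv2,numpy as np
s=status.state();print(s)
for n in("scene","side"):
    d=optics.snapshot(n);cv2.imwrite(f"pics/{n}0.png",d["color"][:,:,::-1]);np.savez(f"pics/{n}0.npz",**{k:np.array(v) for k,v in d.items()});print(n,d["K"],d["view"],d.keys())
E
```

```text
drive.py
pics
plant.py
{'time_s': 0.0, 'qpos': array([ 6.28689604e+01,  6.00020653e+00,  5.52689742e+00,  8.96054631e+01,
       -5.54326408e-04,  7.75293711e+01]), 'joint_velocities': array([-0.02404736,  0.1908737 ,  0.02494491, -0.101177  , -0.0554428 ,
       -0.06273752]), 'effort': array([-1.59610470e-03, -5.56931090e+01,  5.03647935e+01,  1.69499579e-02,
       -4.25451381e-04, -5.70981982e-06]), 'tool_pos': array([0.15166073, 0.58016276, 0.23050455]), 'tcp_rot': array([-1.79922967e+02, -1.64687390e-02,  1.65339579e+02]), 'ft_force': array([-0.99808481,  0.23467826,  0.00782329]), 'moment': array([-0.01188751,  0.03450968, -0.00022941]), 'gripper_force': 0.0, 'width': 0.08568576427789927}
scene [[457.14919634   0.         254.065264  ]
 [  0.         457.14919634 190.73821955]
 [  0.           0.           1.        ]] [[-5.41296150e-01 -8.40831541e-01  8.93275371e-04  3.87803726e-01]
 [ 4.22226303e-01 -2.70894606e-01  8.65067085e-01 -2.46424971e-01]
 [-7.27133707e-01  4.68634647e-01  5.01655400e-01 -6.42859510e-01]
 [ 0.00000000e+00  0.00000000e+00  0.00000000e+00  1.00000000e+00]] dict_keys(['color', 'K', 'view'])
side [[453.5912582    0.         257.70985554]
 [  0.         453.5912582  186.82307816]
 [  0.           0.           1.        ]] [[ 0.99953908 -0.0297261  -0.00616333 -0.51410475]
 [ 0.02401923  0.65019692  0.75938596 -0.12294721]
 [-0.0185662  -0.75918399  0.65061123 -1.14376554]
 [ 0.          0.          0.          1.        ]] dict_keys(['color', 'K', 'view'])
```

View pics/scene0.png

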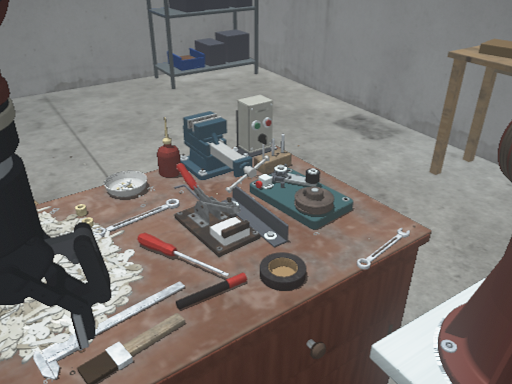

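View pics/side0.png

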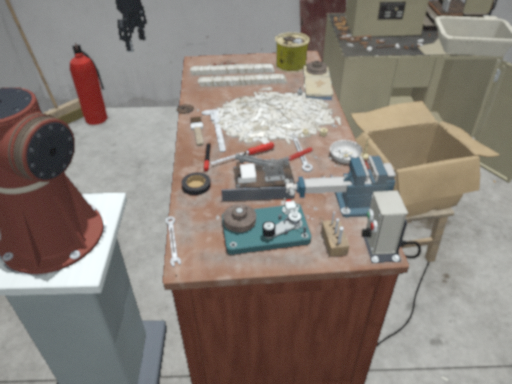

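Side view: the teal unit spans about (223–311, 205–250), with the pulley at (238,217), roller at (268,230) and catch at (291,212). The stop is a dark bar from (222,193) to (287,195), the drill block is at (335,238) and the tape at (196,182). The push direction is world +y. Next I'll zoom in and extract corners.

```bash
cat > h.py <<'E'
import cv2,numpy as np
def ray(d,uv,z):
    K,V=d["K"],d["view"];R=V[:3,:3];c=-R.T@V[:3,3]
    p=np.linalg.inv(K)@[uv[0],uv[1],1];w=R.T@np.array([p[0],-p[1],-p[2]])
    return c+w*(z-c[2])/w[2]
def proj(d,P):
    K,V=d["K"],d["view"];p=V[:3,:3]@np.array(P)+V[:3,3];q=K@[p[0],-p[1],-p[2]];return q[:2]/q[2]
def teal(d):
    h=cv2.cvtColor(d["color"],cv2.COLOR_RGB2HSV)
    m=cv2.inRange(h,(80,70,25),(100,255,160))
    n,l,s,c=cv2.connectedComponentsWithStats(cv2.morphologyEx(m,cv2.MORPH_CLOSE,np.ones((5,5),np.uint8)))
    return l,s,c
E
python3 - <<'E'
from h import *
S=np.load("pics/side0.npz");C=np.load("pics/scene0.npz")
a=cv2.resize(S["color"][170:265,205:355],None,fx=5,fy=5,interpolation=2)[:,:,::-1]
cv2.imwrite("pics/sz.png",a)
b=cv2.resize(C["color"][150:250,170:360],None,fx=4,fy=4,interpolation=2)[:,:,::-1]
cv2.imwrite("pics/cz.png",b)
for n,d in(("side",S),("scene",C)):
    l,s,c=teal(d)
    for i in range(1,len(s)):
        if s[i,4]>250: print(n,s[i],c[i],cv2.approxPolyDP(cv2.convexHull(np.argwhere(l==i)[:,::-1].astype(np.int32)),3,True)[:,0].tolist())
E
```

```text
side [ 225  207   85   47 1750] [265.11085714 233.63028571] [[309, 239], [305, 243], [232, 253], [227, 248], [225, 228], [256, 210], [300, 209]]
scene [ 185  119   67   58 1284] [210.03504673 146.34345794] [[238, 176], [192, 173], [185, 165], [185, 126], [215, 119], [223, 122], [251, 159]]
scene [250 183  73  38 884] [280.7239819  196.49434389] [[322, 217], [310, 220], [278, 208], [251, 192], [250, 184], [302, 186]]
```

View pics/sz.png

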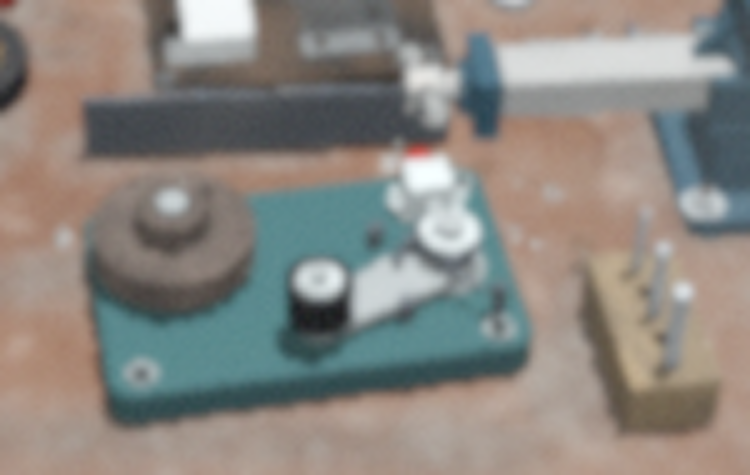

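View pics/cz.png

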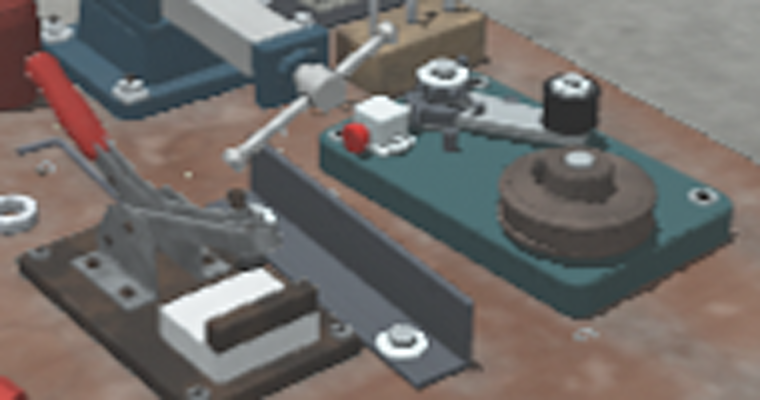

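```bash
cat > loc.py <<'E'
from h import *
S=np.load("pics/side0.npz");C=np.load("pics/scene0.npz")
s=lambda x,y:(x/5+205-.4,y/5+170-.4)
c=lambda x,y:(x/4+170-.4,y/4+150-.4)
r=lambda d,p,z:ray(d,p,z).round(4)
for n,z,a,b in(("pulley",.061,(170,200),(580,158)),("idler",.065,(320,277),(572,82)),("pivot",.056,(448,228),(443,68))):
    print(n,r(S,s(*a),z),r(C,c(*b),z))
for n,z,a in(("rearL",.022,(125,402)),("rearR",.022,(510,353)),("rightR",.022,(525,335)),("rightF",.022,(485,185)),("frontL",.022,(260,193)),("frontR",.022,(400,181)),("stopT",.04,(85,103)),("stopT",.04,(400,95)),("stopB",0,(88,155)),("stopB",0,(350,150)),("drillbotL",0,(628,425)),("drill",.03,(585,268))):
    print(n,r(S,s(*a),z))
for n,z,a in(("stopTopL",.04,(250,148)),("stopTopR",.04,(472,303)),("left corner",.022,(320,140)),("front corner",.022,(580,292)),("right corner",.022,(735,212))): print("scene",n,r(C,c(*a),z))
E
python3 loc.py
```

```text
pulley [0.4678 0.0138 0.061 ] [0.4717 0.0077 0.061 ]
idler [ 0.5392 -0.0461  0.065 ] [ 0.5349 -0.0379  0.065 ]
pivot [ 0.6042 -0.0058  0.056 ] [0.6017 0.002  0.056 ]
rearL [ 0.4454 -0.0832  0.022 ]
rearR [ 0.631  -0.0584  0.022 ]
rightR [ 0.6396 -0.0469  0.022 ]
rightF [0.6312 0.0605 0.022 ]
frontL [0.5133 0.0587 0.022 ]
frontR [0.587  0.0652 0.022 ]
stopT [0.4215 0.1129 0.04  ]
stopT [0.59   0.1133 0.04  ]
stopB [0.4207 0.1157 0.    ]
stopB [0.564  0.1145 0.    ]
drillbotL [ 0.6861 -0.0869  0.    ]
drill [ 0.6733 -0.0101  0.03  ]
scene stopTopL [0.6057 0.1286 0.04  ]
scene stopTopR [0.419  0.1153 0.04  ]
scene left corner [0.6197 0.0745 0.022 ]
scene front corner [0.4185 0.0479 0.022 ]
scene right corner [ 0.433  -0.0706  0.022 ]
```

Stop face is at y≈0.114. The unit's yaw is about 97°, its rear-edge middle is near (0.540,-0.068), and it has about 52 mm to travel. First I'll move behind the unit and turn the gripper to match its yaw.

The rows are not in the units I measure in: shifts go in shares of 0.5 m and turns go in shares of 180 degrees. I convert before sending: -0.041 m / 0.5 = -0.082, -0.04 m / 0.5 = -0.08.

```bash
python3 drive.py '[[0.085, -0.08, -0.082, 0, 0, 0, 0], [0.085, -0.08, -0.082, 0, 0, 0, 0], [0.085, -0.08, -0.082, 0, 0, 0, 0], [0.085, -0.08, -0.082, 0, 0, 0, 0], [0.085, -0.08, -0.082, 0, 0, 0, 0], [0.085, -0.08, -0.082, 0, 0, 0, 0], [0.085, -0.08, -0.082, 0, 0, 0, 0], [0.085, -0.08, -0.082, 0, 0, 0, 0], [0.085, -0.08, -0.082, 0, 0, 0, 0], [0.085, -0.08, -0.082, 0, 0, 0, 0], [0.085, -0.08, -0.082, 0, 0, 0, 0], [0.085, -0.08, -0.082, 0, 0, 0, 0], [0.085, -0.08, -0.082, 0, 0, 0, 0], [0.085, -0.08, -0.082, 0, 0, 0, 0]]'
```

```text
refused: ROWS must be a list of objects with named fields. Nothing was moved.
```

Refused on format, not on reach. It needs a list of objects with named fields.

```bash
python3 drive.py '[{"jaw": 0.085, "tx": -0.08, "ty": -0.082}, {"jaw": 0.085, "tx": -0.08, "ty": -0.082}, {"jaw": 0.085, "tx": -0.08, "ty": -0.082}, {"jaw": 0.085, "tx": -0.08, "ty": -0.082}, {"jaw": 0.085, "tx": -0.08, "ty": -0.082}, {"jaw": 0.085, "tx": -0.08, "ty": -0.082}, {"jaw": 0.085, "tx": -0.08, "ty": -0.082}, {"jaw": 0.085, "tx": -0.08, "ty": -0.082}, {"jaw": 0.085, "tx": -0.08, "ty": -0.082}, {"jaw": 0.085, "tx": -0.08, "ty": -0.082}, {"jaw": 0.085, "tx": -0.08, "ty": -0.082}, {"jaw": 0.085, "tx": -0.08, "ty": -0.082}, {"jaw": 0.085, "tx": -0.08, "ty": -0.082}, {"jaw": 0.085, "tx": -0.08, "ty": -0.082}]'
python3 drive.py '[{"jaw": 0.085, "tz": 0.02, "wz": 0.0544}, {"jaw": 0.085, "tz": 0.02, "wz": 0.0544}, {"jaw": 0.085, "tz": 0.02, "wz": 0.0544}, {"jaw": 0.085, "tz": 0.02, "wz": 0.0544}, {"jaw": 0.085, "tz": 0.02, "wz": 0.0544}, {"jaw": 0.085, "tz": 0.02, "wz": 0.0544}, {"jaw": 0.085, "tz": 0.02, "wz": 0.0544}, {"jaw": 0.085}, {"jaw": 0.085}]'
python3 - <<'E'
from plant import ctrl, optics, status
from h import *
d=optics.snapshot("wrist");cv2.imwrite("pics/w1.png",d["color"][:,:,::-1]);np.savez("pics/w1.npz",**d)
d=optics.snapshot("side");np.savez("pics/side1.npz",**d)
E
```

```text
time_s: 1.85
tool_pos: [0.5489, -0.1183, 0.2309]
tcp_rot: [180.0, -0.0, 165.3]
ft_force: [0.9, -0.7, 0.4]
width: 0.0846
gripper_force: 0.0
time_s: 2.98
tool_pos: [0.5484, -0.1165, 0.1616]
tcp_rot: [180.0, -0.0, 97.0]
ft_force: [-0.7, 0.7, 1.3]
width: 0.085
gripper_force: 0.0
```

View pics/w1.png

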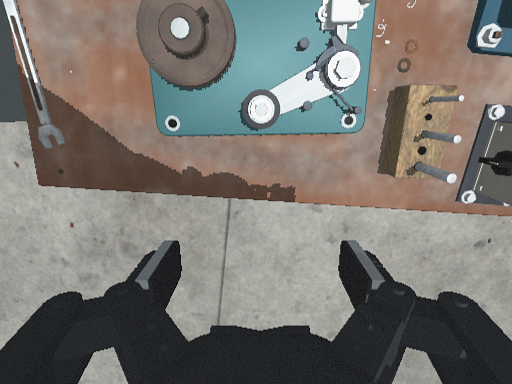

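The wrist view shows the unit cleanly: rear edge from (158,135) to (368,132), roller bolt at (261,109), pivot at (341,68), pulley bolt at (180,28) and drill block on the right from x≈380. I'll cast these to world points.

```bash
python3 - <<'E'
from h import *
d=np.load("pics/w1.npz")
P={}
for n,z,p in(("rearL",.022,(165,135)),("rearR",.022,(360,131)),("sideL",.022,(151,110)),("sideR",.022,(369,110)),("idler",.065,(261,109)),("pivot",.056,(341,68)),("pulleybolt",.061,(180,28)),("bench edge L",0,(40,186)),("bench edge R",0,(455,205)),("drill left-bottom",.03,(380,172)),("drill low right",0,(455,182))):
    P[n]=ray(d,p,z);print(n,P[n].round(4))
e=P["rearR"]-P["rearL"];print("yaw",90+np.degrees(np.arctan2(e[1],e[0])))
e=P["pivot"]-P["pulleybolt"];print("yaw",np.degrees(np.arctan2(e[1],e[0]))+102.6,np.linalg.norm(e))
yx=np.radians(97);X=np.array([np.cos(yx),np.sin(yx)]);Y=np.array([-X[1],X[0]])
c=P["pivot"][:2]+.008*X+.072*Y;print("centre from pivot",c,"rear",c-.065*X)
c=P["pulleybolt"][:2]-.022*X-.062*Y;print("centre from pulley",c,"rear",c-.065*X)
E
```

```text
rearL [ 0.4462 -0.0807  0.022 ]
rearR [ 0.6424 -0.0527  0.022 ]
sideL [ 0.432  -0.0579  0.022 ]
sideR [ 0.6466 -0.0316  0.022 ]
idler [ 0.5399 -0.0435  0.065 ]
pivot [ 0.6023 -0.0028  0.056 ]
pulleybolt [0.4691 0.0094 0.061 ]
bench edge L [ 0.2962 -0.1598  0.    ]
bench edge R [ 0.7821 -0.1241  0.    ]
drill left-bottom [ 0.6695 -0.0904  0.03  ]
drill low right [ 0.7727 -0.0967  0.    ]
yaw 98.12351635865579
yaw 97.36115320535866 0.13391492884950737
centre from pivot [ 0.52990616 -0.00367075] rear [ 0.53782766 -0.06818625]
centre from pulley [ 0.53330088 -0.0048977 ] rear [ 0.54122238 -0.0694132 ]
```

To row units: 0.04 m / 0.5 = 0.08, 0.006 m / 0.5 = 0.012.

```bash
python3 drive.py '[{"jaw": 0.085, "tz": 0.06}, {"jaw": 0.085, "tz": 0.08}, {"jaw": 0.085, "tz": 0.08}, {"jaw": 0.085, "tz": 0.06}, {"jaw": 0.085, "tz": 0.03}, {"jaw": 0.085, "tz": 0.012}, {"jaw": 0.085}]'
python3 - <<'E'
from plant import ctrl, optics, status
from h import *
d=optics.snapshot("side");np.savez("pics/side2.npz",**d)
cv2.imwrite("pics/s2.png",cv2.resize(d["color"][150:290,190:370],None,fx=4,fy=4,interpolation=2)[:,:,::-1])
E
```

```text
time_s: 3.95
tool_pos: [0.5489, -0.1167, 0.0011]
tcp_rot: [180.0, 0.0, 96.8]
ft_force: [0.6, 0.1, 0.2]
width: 0.085
gripper_force: 0.0
```

View pics/s2.png

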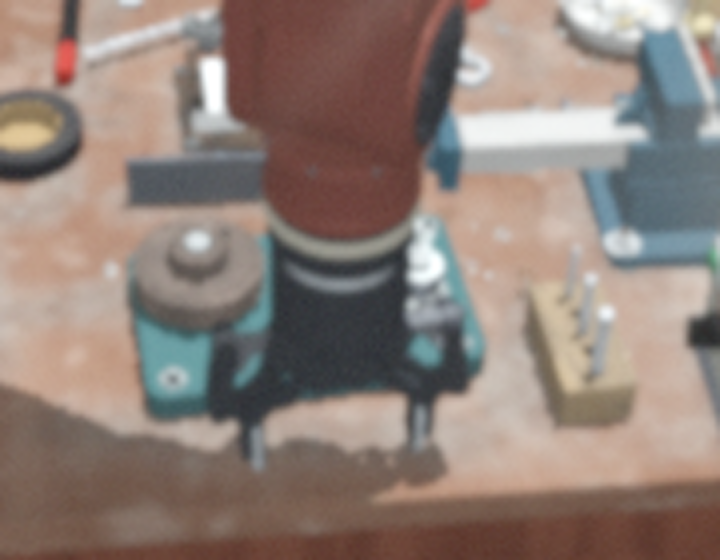

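The two fingertips stand at (257,465) and (418,448) in the crop, clear of the rear edge and the drill block. I'll approach and begin pushing.

To row units: 0.01 m / 0.5 = 0.02, 0.008 m / 0.5 = 0.016.

```bash
python3 drive.py '[{"jaw": 0.085, "tx": 0.02}, {"jaw": 0.085, "tx": 0.02}, {"jaw": 0.085, "tx": 0.016}, {"jaw": 0.085, "tx": 0.008}, {"jaw": 0.085, "tx": 0.008}, {"jaw": 0.085, "tx": 0.008}, {"jaw": 0.085, "tx": 0.008}, {"jaw": 0.085, "tx": 0.008}, {"jaw": 0.085, "tx": 0.008}, {"jaw": 0.085, "tx": 0.008}, {"jaw": 0.085, "tx": 0.008}]'
python3 drive.py '[{"jaw": 0.085, "tx": 0.008, "wz": 0.0056}, {"jaw": 0.085, "tx": 0.008, "wz": 0.0056}, {"jaw": 0.085, "tx": 0.008, "wz": 0.0056}, {"jaw": 0.085, "tx": 0.008, "wz": 0.0056}, {"jaw": 0.085}]'
python3 - <<'E'
from plant import ctrl, optics, status
from h import *
d=optics.snapshot("wrist");np.savez("pics/w3.npz",**d)
cv2.imwrite("pics/w3.png",d["color"][:,:,::-1])
E
```

```text
time_s: 5.38
tool_pos: [0.5414, -0.0567, 0.0003]
tcp_rot: [180.0, 0.0, 96.7]
ft_force: [0.0, -4.6, -0.5]
width: 0.085
gripper_force: 2.2
time_s: 6.0
tool_pos: [0.5399, -0.0402, 0.0002]
tcp_rot: [180.0, -0.1, 92.8]
ft_force: [0.7, -0.0, -0.3]
width: 0.085
gripper_force: 0.0
```

View pics/w3.png

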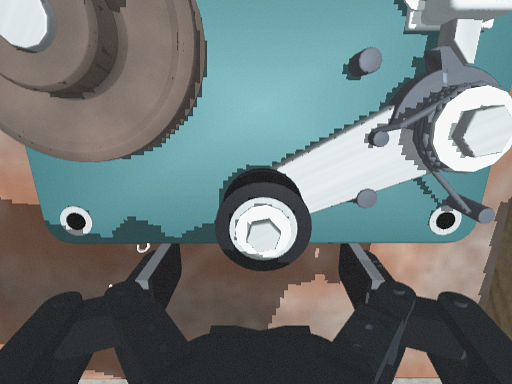

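Both fingers sit evenly against the rear edge (row ≈243), with the roller between them at (263,230). About 13 mm remain, and I'll turn the last 2.5° along the way.

To row units: 0.003 m / 0.5 = 0.006, 1 degrees / 180 = 0.0056.

```bash
python3 drive.py '[{"jaw": 0.085, "tx": 0.006, "wz": 0.0056}, {"jaw": 0.085, "tx": 0.006, "wz": 0.0056}, {"jaw": 0.085, "tx": 0.006, "wz": 0.0028}, {"jaw": 0.085}]'
python3 drive.py '[{"jaw": 0.085, "tx": 0.006}, {"jaw": 0.085, "tx": 0.004}, {"jaw": 0.085}]'
python3 - <<'E'
from plant import ctrl, optics, status
from h import *
d=optics.snapshot("scene");np.savez("pics/c4.npz",**d)
cv2.imwrite("pics/c4.png",cv2.resize(d["color"][150:250,210:360],None,fx=5,fy=5,interpolation=2)[:,:,::-1])
E
```

```text
time_s: 6.55
tool_pos: [0.5395, -0.0314, 0.0002]
tcp_rot: [-180.0, -0.0, 90.3]
ft_force: [-0.3, -1.4, -0.3]
width: 0.0853
gripper_force: 0.5
time_s: 6.92
tool_pos: [0.5399, -0.0273, 0.0003]
tcp_rot: [180.0, 0.0, 90.2]
ft_force: [1.1, -5.0, -2.3]
width: 0.0851
gripper_force: 2.7
```

View pics/c4.png

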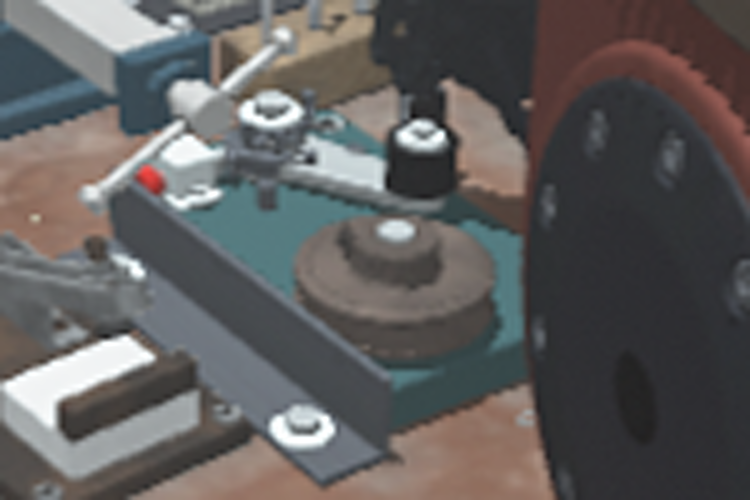

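The unit is right at the stop: its near corner meets the face at (390,400). I'll press until the force shows it is seated.

To row units: 0.002 m / 0.5 = 0.004.

```bash
python3 drive.py '[{"jaw": 0.085, "tx": 0.004}, {"jaw": 0.085, "tx": 0.004}, {"jaw": 0.085}]'
python3 drive.py '[{"jaw": 0.085, "tx": 0.004}, {"jaw": 0.085, "tx": 0.004}, {"jaw": 0.085}]'
python3 drive.py '[{"jaw": 0.085, "tx": 0.002}, {"jaw": 0.085, "tx": 0.002}, {"jaw": 0.085}]'
```

```text
time_s: 7.35
tool_pos: [0.5419, -0.0261, 0.0015]
tcp_rot: [179.8, 0.4, 90.2]
ft_force: [5.3, -18.2, -4.6]
width: 0.0851
gripper_force: 9.3
time_s: 7.72
tool_pos: [0.5421, -0.0257, 0.0019]
tcp_rot: [179.8, 0.8, 90.1]
ft_force: [3.2, -37.0, -5.1]
width: 0.0849
gripper_force: 18.8
time_s: 8.1
tool_pos: [0.5422, -0.0256, 0.0022]
tcp_rot: [179.8, 1.0, 90.1]
ft_force: [2.3, -46.5, -4.6]
width: 0.085
gripper_force: 23.5
```

Seated with 46 N. I'll back off, rise and measure the roller and alignment.

To row units: -0.04 m / 0.5 = -0.08, -0.03 m / 0.5 = -0.06.

```bash
python3 drive.py '[{"jaw": 0.085, "tx": -0.02}, {"jaw": 0.085, "tx": -0.04}, {"jaw": 0.085, "tx": -0.06}, {"jaw": 0, "tz": -0.06}, {"jaw": 0, "tz": -0.08}, {"jaw": 0, "tz": -0.08}, {"jaw": 0, "tz": -0.08}, {"jaw": 0}, {"jaw": 0}, {"jaw": 0}]' 40
python3 - <<'E'
from plant import ctrl, optics, status
from h import *
print(status.state()["tool_pos"],status.state()["tcp_rot"])
d=optics.snapshot("wrist");np.savez("pics/w5.npz",**d)
cv2.imwrite("pics/w5.png",d["color"][:,:,::-1])
E
```

```text
time_s: 9.35
tool_pos: [0.539, -0.0767, 0.1488]
tcp_rot: [-179.9, -0.1, 90.2]
ft_force: [-0.9, -0.1, 0.3]
width: 0.0001
gripper_force: 0.0
[ 0.53900955 -0.076717    0.14875921] [-1.79881566e+02 -7.06911201e-02  9.02451438e+01]
```

View pics/w5.png

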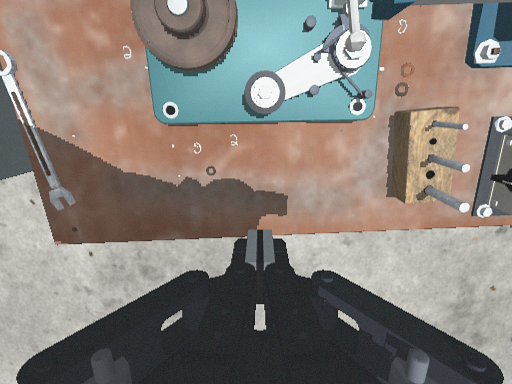

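The rear edge runs from (160,123) to (375,121), nearly level. The roller bolt is at (264,92), the pivot at (354,47) and the pulley bolt at (177,6).

```bash
python3 - <<'E'
from h import *
d=np.load("pics/w5.npz")
P={}
for n,z,p in(("rearL",.022,(168,123)),("rearR",.022,(368,121)),("idler",.065,(264,91)),("pivot",.056,(354,47)),("pulleybolt",.061,(177,6))):
    P[n]=ray(d,p,z);print(n,P[n].round(4))
# straight rear edge by teal mask
h=cv2.cvtColor(d["color"],cv2.COLOR_RGB2HSV);m=cv2.inRange(h,(80,60,30),(100,255,200))
q=[(u,np.where(m[80:140,u])[0].max()+80) for u in list(range(190,235))+list(range(300,345)) if m[80:140,u].any()]
f=np.polyfit(*np.array(q).T,1);a,b=[ray(d,(u,np.polyval(f,u)),.011) for u in(190,345)]
print(f,"edge yaw",90+np.degrees(np.arctan2(b[1]-a[1],b[0]-a[0])),a,b)
e=P["pivot"]-P["pulleybolt"];print("yaw",np.degrees(np.arctan2(e[1],e[0]))+102.6,np.linalg.norm(e))
e=P["pivot"]-P["idler"];print(np.linalg.norm(e[:2]),np.degrees(np.arctan2(e[1],e[0])))
E
```

```text
rearL [ 0.4498 -0.0166  0.022 ]
rearR [ 0.6416 -0.0138  0.022 ]
idler [0.5412 0.0104 0.065 ]
pivot [0.611  0.0433 0.056 ]
pulleybolt [0.477  0.0688 0.061 ]
[-2.07180879e-02  1.26642841e+02] edge yaw 91.41384816406726 [ 0.46822115 -0.01679326  0.011     ] [ 0.62276003 -0.01297904  0.011     ]
yaw 91.82059371291193 0.13643171663432227
0.07711583322987098 25.262485941954743
```

The unit's yaw is about 91.4° and the roller is at (0.541, 0.010). I'll bring the shut fingertips behind it at z≈0.042 and find contact.

```bash
python3 drive.py '[{"jaw": 0, "ty": -0.005, "tz": 0.06}, {"jaw": 0, "tz": 0.08}, {"jaw": 0, "tz": 0.06}, {"jaw": 0, "tz": 0.014}, {"jaw": 0, "tx": 0.04}, {"jaw": 0, "tx": 0.04}, {"jaw": 0, "tx": 0.008}, {"jaw": 0, "tx": 0.008}, {"jaw": 0}]'
python3 drive.py '[{"jaw": 0, "tx": 0.008}, {"jaw": 0, "tx": 0.008}, {"jaw": 0}]'
python3 drive.py '[{"jaw": 0, "tx": 0.006}, {"jaw": 0}]'
```

```text
time_s: 10.52
tool_pos: [0.5372, -0.0289, 0.0435]
tcp_rot: [180.0, 0.0, 90.3]
ft_force: [0.6, -0.5, -0.2]
width: -0.0002
gripper_force: 0.0
time_s: 10.9
tool_pos: [0.537, -0.0208, 0.0432]
tcp_rot: [-180.0, -0.0, 90.3]
ft_force: [0.1, -0.8, -0.4]
width: 0.0
gripper_force: 0.0
time_s: 11.15
tool_pos: [0.537, -0.0178, 0.0433]
tcp_rot: [-180.0, -0.0, 90.3]
ft_force: [0.6, 0.4, -0.2]
width: 0.0001
gripper_force: 0.0
```

To row units: 0.002 m / 0.5 = 0.004.

```bash
for i in 1; do python3 drive.py '[{"jaw": 0, "tx": 0.004}, {"jaw": 0}]'; python3 drive.py '[{"jaw": 0, "tx": 0.004}, {"jaw": 0}]'; python3 drive.py '[{"jaw": 0, "tx": 0.004}, {"jaw": 0}]'; done | grep -E "time|pos|ft"
```

```text
time_s: 11.4
tool_pos: [0.5371, -0.0165, 0.0434]
ft_force: [0.4, -4.2, 0.5]
time_s: 11.65
tool_pos: [0.5372, -0.0147, 0.0434]
ft_force: [0.3, -5.6, 0.3]
time_s: 11.9
tool_pos: [0.5371, -0.0128, 0.0434]
ft_force: [0.3, -5.7, -0.3]
```

Contact was at TCP y≈-0.0168, so about 0.57 rad corresponds to y≈0.026. I'll push on through.

To row units: 0.004 m / 0.5 = 0.008.

```bash
(python3 drive.py '[{"jaw": 0, "tx": 0.008}, {"jaw": 0, "tx": 0.008}, {"jaw": 0, "tx": 0.008}, {"jaw": 0, "tx": 0.008}, {"jaw": 0}]'
python3 drive.py '[{"jaw": 0, "tx": 0.008}, {"jaw": 0, "tx": 0.008}, {"jaw": 0}]'
python3 drive.py '[{"jaw": 0, "tx": 0.006}, {"jaw": 0, "tx": 0.006}, {"jaw": 0}]'
python3 drive.py '[{"jaw": 0, "tx": 0.006}, {"jaw": 0, "tx": 0.006}, {"jaw": 0}]'
python3 drive.py '[{"jaw": 0, "tx": 0.004}, {"jaw": 0}, {"jaw": 0}]') | grep -E "time|pos|ft"
```

```text
time_s: 12.52
tool_pos: [0.5378, -0.0002, 0.0441]
ft_force: [0.3, -23.0, -0.7]
time_s: 12.9
tool_pos: [0.5376, 0.0091, 0.0438]
ft_force: [-0.3, -8.6, -3.8]
time_s: 13.28
tool_pos: [0.537, 0.0174, 0.0434]
ft_force: [0.8, -5.1, -0.3]
time_s: 13.65
tool_pos: [0.5371, 0.0229, 0.0435]
ft_force: [-0.5, -9.3, -0.3]
time_s: 14.02
tool_pos: [0.5371, 0.0247, 0.0435]
ft_force: [0.9, -9.3, -0.2]
```

To row units: 0.0015 m / 0.5 = 0.003.

```bash
python3 drive.py '[{"jaw": 0, "tx": 0.003}, {"jaw": 0}, {"jaw": 0}]'; python3 - <<'E'
from plant import ctrl, optics, status
from h import *
d=optics.snapshot("wrist");np.savez("pics/w6.npz",**d);a=d["color"]
c=optics.snapshot("scene");b=cv2.resize(c["color"][150:246,230:358],(512,384),interpolation=2)
b2=np.hstack([a,b]);cv2.imwrite("pics/w6.png",cv2.resize(b2,(800,300),interpolation=cv2.INTER_AREA)[:,:,::-1])
E
```

```text
time_s: 14.4
tool_pos: [0.5371, 0.0261, 0.0434]
tcp_rot: [180.0, 0.1, 90.2]
ft_force: [-0.2, -9.5, 0.0]
width: 0.0002
gripper_force: 4.5
```

View pics/w6.png

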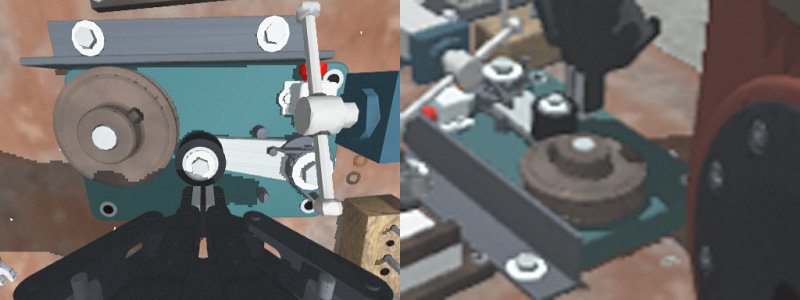

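The unit lies along the stop: the stop edge runs from (20,62) to (335,54) in the view, and the roller is pushed back next to the pulley. I'll verify the arm angle numerically.

```bash
python3 - <<'E'
from h import *
d=np.load("pics/w6.npz");f=1/.78125
I=ray(d,(200*f,163*f),.065);p=ray(d,(305*f,172*f),.056);print(I,p)
B=ray(d,(104*f,137*f),.061);e=p-B;print("unit yaw",np.degrees(np.arctan2(e[1],e[0]))+102.6)
e=p-I;a=np.degrees(np.arctan2(e[1],e[0]));print("len",np.hypot(*e[:2]),"turn rad",np.radians(25.26-a))
a,b=ray(d,(25*f,65*f),.04),ray(d,(285*f,58*f),.04);print("stop yaw",90+np.degrees(np.arctan2(b[1]-a[1],b[0]-a[0])),a,b)
from plant import ctrl, optics, status;print(status.state()["ft_force"])
E
```

```text
[0.53461725 0.05501802 0.065     ] [0.6040885  0.04544406 0.056     ]
unit yaw 91.66255691566488
len 0.07012784908347433 turn rad 0.5778193090185609
stop yaw 91.6292991618471 [0.42235948 0.11209043 0.04      ] [0.58825099 0.1168091  0.04      ]
[-0.10239411 -9.1870492   0.06526287]
```

```bash
python3 drive.py '[{"jaw": 0}, {"jaw": 0}, {"jaw": 0}, {"jaw": 0}, {"jaw": 0}]'; python3 -c "
from plant import ctrl, optics, status
print(ctrl.close_job())"
```

```text
time_s: 15.12
tool_pos: [0.5371, 0.0261, 0.0435]
tcp_rot: [180.0, 0.1, 90.2]
ft_force: [0.9, -8.9, 0.1]
width: -0.0001
gripper_force: 4.5
the job is handed in; nothing more can be done
None
```

Handed in at about 15 s, no verdict returned: the unit measures parallel to the stop within about 0.1° and was pressed home with 46 N, and the fingers hold the roller with about 9 N at an estimated 0.55–0.58 rad; I inferred the catch click from the force drop and arm angle and never saw it.

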